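# Post a frame offcut through the flap of the offcuts chute

## Robot

A 6-joint arm with a two-finger parallel gripper is mounted at the origin on the work surface. World frame = base frame: x ahead of the robot, y to its left, z up, the work surface at z = 0. Lengths are in m, angles in rad, forces in N, time in s.
With the tool pointing down it reaches from about 0.3 to 0.775 m from the base axis. Payload 14.6 kg.
Tool frame: the origin (TCP) lies on the centre line of the jaws, within the pads' length; the fingertips stand ctrl.tcp_to_tips ahead of it and the grasp point (between the pads) lies 2 mm behind it (ctrl.tcp_to_tips is the distance from the TCP to the fingertips, in m); z points along the fingers, y is the line along which they close (so a half turn about z gives the same grasp; the last joint's range is limited). The gripper opens to 94 mm and grips with 3 to 60 N. Pads are 16 mm wide; open, the fingers measure 119 mm over their backs; the gripper's body (75 mm by 177 mm) begins 78 mm behind the grasp point.
Start: joints at [1.255, 0.3, 1.521, -0, 1.321, -0.067], TCP at [0.135, 0.533, 0.222] pointing down, gripper open.
Joint ranges: [-3.03, 3.03], [-0.79, 2.21], [0.23, 2.52], [-1.04, 4.18], [0, 3.07], [-2.55, 2.55]. Speed limits (rad/s): [2.22, 2.22, 2.57, 3.14, 3.14, 3.14].

## Interface

Orientations are given as [roll, pitch, yaw] about the fixed x, y, z axes, in that order (R = Rz(yaw) Ry(pitch) Rx(roll)).
In Python, from station import telemetry, viewer, hand_in, ctrl gives the robot as it stands.
- The arm moves only by the tool step_arm, never from a script. Its argument "plan" is a list of rows, each an object of numbers: "dx", "dy", "dz": the shift along the tool's x, y, z scaled (see below); "rx", "ry", "rz": the turn, a rotation vector about the tool's x, y, z scaled (see below); "claw": the closure, from 0 (fully open) to 1 (shut). In form: [{"dx": .., "dy": .., "dz": .., "rx": .., "ry": .., "rz": .., "claw": ..}, ...]. A call has 1 to 10 rows; each row shifts and turns the commanded pose from where the row before left it, along the tool's axes as they then stand; what a row does not reach is not made up. The controller multiplies each number of a shift by 0.1 m and each number of a turn by 90 degrees. A row lasts 1/10 s, in which the tool goes at most 50 mm and 8.59 degrees, less where a joint would pass 70% of its speed; a pose out of reach is approached as far as the arm can. A call with a number of a shift or a turn outside -1 to 1 is refused whole. A call with a gripper value outside its range is refused whole. The fingers move at their own pace and stop on an object; "grip_force" is the grip in N (left out, the last holds). Time passes only in rows, so rows that do not move let the fingers close. It gives the time, the measured TCP pose, the force, the opening and the grip force at its end, in the units of the state.
- telemetry.get_obs(): the state, without advancing time (a new reading comes with each control period).
- viewer.camera(name): name is "scene" or "top"; returns a dict with "img" (420x560x3 uint8, red, green, blue), "z_map" (420x560 float32, m along the optical axis (not along the pixel's ray), 0 where there is no reading), "fx", "fy", "cx", "cy" (pixels), "R" (3x3) and "t" (3): a world point X has camera coordinates R X + t. Camera axes: x right, y down, z forward; pixel columns grow to the right and rows downward; lengths in m; the calibration is good to about 2 mm. A picture is of the moment at which its call begins.
- hand_in(): hands the job in; it is judged then, once.
Trained networks look in a picture, given as the dict that the camera call returned (one of the last four; its "shot" number tells which), for a name from the list of things; names that differ only in an ending like _2 or _b are one class to them, and where a whole thing is asked for, a point or a joint stands for the part that bears it (a point fixed in the world has none). Each returns a list of dicts, best first, with "score" (0 to 1); they miss things now and then, are a little off and sometimes report something else, mostly with a low value. They report only what shows in the picture. A call takes as long as a camera call. They do not tell look-alikes from the thing itself.
- viewer.recognise(target, picture): "rect" ([left, top, right, bottom] in pixels, round what is visible of it).
The state is a dict: "time_s": time; "qpos": joint angles; "joint_vel": joint speeds; "tau": joint torques, N m; "ee_pos": TCP position; "eef_rot": TCP orientation; "force": force on the tool from outside, world axes, zero at the start; "moment": the same for the moment, N m; "grip_width": finger opening in m; "grip_force": force on a finger pad.
Only numpy, scipy, OpenCV 4.12 (cv2) and the standard library are available. Lean on these libraries where they do the work, as an engineer would, in place of code of your own. Each camera call takes 0.05 s, during which the arm holds its last target. There are 200 camera calls.

## Task

With the fingertips, push the short wooden moulding offcut along the feed tray so that it swings the hanging steel flap open and goes through, and keep pushing until it drops off the end of the tray into the bin behind. Then draw the fingers back out so that the flap swings fully shut. Slide the offcut, never lift it, and leave the bottle and the tin where they stand.

Things in the scene. Friction and masses are not known exactly. Their poses are not given: they have to be found in the camera images.
- chute: Fixed plywood chute on the table; position and yaw vary. Origin on the table top below the closed flap, mid-width; x = feed direction (tray to bin), y left, z up. Feed tray: flat, top at z = 80 mm, x = -260 to +30, 160 mm wide. Two rails on it, 15 mm high, x = -260 to -10, leave a lane 80 mm wide (y = -40 to +40), open at the robot's end.
- drop_edge (a point): Middle of the end edge of the tray top, 30 mm beyond the flap plane. An offcut pushed along tips off it once its centre has passed it, that is when its rear end is 10 mm short of the flap plane; to be sure, the fingertips follow it to 5 to 20 mm past that plane.
- bar (a point): Middle of the underside of the cross bar of the flap frame (bar 20 mm thick along x, 14 mm high), 156 mm above the tray; the frame's posts have inner faces 66 mm to each side of it. To get fingertips beneath it the gripper has to be tilted, fingers leading forward, about 25 to 45 degrees from vertical.
- bin_floor (a point): Middle of the floor of the bin behind the tray, 6 mm above the table. Bin inside: 180 mm along x (chute x = 30 to 210), 140 mm wide, open on top, side walls 110 mm and end wall 90 mm high.
- flap (a joint): Angle of the steel flap: 0 = hanging shut (vertical, at x = 0 of the chute), grows to 1.5 as its lower edge swings forward and up over the bin. Hinged along its top, 230 mm above the table; 118 mm wide, 144 mm long, 3 mm thick, about 100 g. It swings freely, opens only away from the tray, and gravity alone closes it; it lies on whatever is beneath it.
- flap_edge (a point): Middle of the lower edge of the flap; 6 mm above the tray when shut.
- offcut_center (a point): Centre of the loose dark wooden offcut of picture-frame moulding, half-way up. 80 mm long (its x, roughly along the lane), 42 mm wide (y), 34 mm high (z; a 24 mm base with a 22 mm wide, 10 mm raised strip along one side); about 0.1 kg. It lies flat on the tray in the lane, 80 to 140 mm before the flap (centre to flap plane).
- glue_bottle: Loose white bottle, 54 mm diameter, 150 mm high, stands on the table to the left of the tray; origin at the centre of its underside. To be left alone.
- tin: Loose steel tin, 70 mm diameter, 80 mm high, stands on the table to the right of the tray; origin at the centre of its underside. To be left alone.
- offcut: The same offcut, origin at the centre of its underside (17 mm below offcut_center), same axes.
Things that resemble listed ones, but are neither listed nor needed, are in the scene too. Of the things shaped like the offcut, the dark wooden one is meant.

How it is judged:
On the way, in this order (a step that is already met when the one before it is completed fails the run):
1. the offcut, sliding on the tray, holds the flap open (value of joint flap above 0.2 rad and x of offcut_center in the frame of chute between -0.03 and 0.06 m and z of offcut_center in the frame of chute between 0.08 and 0.115 m), for 0.05 s.
2. the offcut has dropped into the bin (x of offcut_center in the frame of chute between 0.03 and 0.21 m and y of offcut_center in the frame of chute between -0.07 and 0.07 m and z of offcut_center in the frame of chute below 0.065 m), for 0.1 s.
At the end, for the whole second after the job is handed in: The offcut lies at rest in the bin (its centre beyond the drop edge, between the bin walls and less than 65 mm above the table), and the flap hangs shut (within 0.06 rad) (all of step 2 and value of joint flap below 0.06 rad and linear speed of offcut below 0.03 m/s); the robot touches nothing.
It fails at once if the offcut is lifted (its centre raised about 18 mm above where it is when lying on the tray) (z of offcut_center in the frame of chute above 0.115 m).
It fails at once if the bottle is moved more than 20 mm (distance of glue_bottle from where it was at the start of the episode above 0.02 m).
It fails at once if the tin is moved more than 20 mm (distance of tin from where it was at the start of the episode above 0.02 m).
It also fails if it takes over 42 s, if anything falls off the work surface, if the arm or the gripper's body presses on something with over 40 N, if the wrist force passes 120 N, or if a joint passes its speed limit or range.

## Working session

There is one attempt and no reset: what is moved stays moved. The work goes in short steps, Python scripts to look and compute and a tool call to move; the robot and the scene stay as the last step left them, time stands still between calls to the robot, and variables do not carry over. Pictures are saved under pics/ and viewed, at most 10 in all, crops included, and the job is handed in when it is done.

Besides the shell and the picture viewer there is one more tool, called as name(argument=value, ...), one argument or row to a line, values as JSON. step_arm: Moves the arm, as the interface text tells. Shifts and turns lie within -1 to 1; 1 stands for 0.1 m of shift or 90 degrees of turn. Its arguments: {"type":"object","properties":{"plan":{"type":"array"},"grip_force":{"type":"number"}},"required":["plan"]}

```bash
mkdir -p pics; ls
python3 - <<'E'
from station import telemetry, viewer, ctrl
import cv2, numpy as np, pickle
print(telemetry.get_obs(), ctrl.tcp_to_tips)
d={}
for n in("scene","top"):
    c=viewer.camera(n); d[n]=c
    cv2.imwrite(f"pics/{n}0.png",c["img"][...,::-1])
    for t in("offcut","chute","flap","glue_bottle","tin"):
        print(n,t,[(np.round(r["rect"]).astype(int).tolist(),round(r["score"],2)) for r in viewer.recognise(t,c)][:4])
pickle.dump(d,open("c0.pkl","wb"))
E
```

```text
pics
{'time_s': 0.0, 'qpos': array([ 1.25536844e+00,  3.00485264e-01,  1.52159395e+00, -2.79403076e-05,
        1.32072320e+00, -6.65961833e-02]), 'joint_vel': array([ 9.89052326e-04,  7.17975434e-05, -3.76657737e-04,  7.00847982e-04,
        5.37006095e-05,  3.01258842e-03]), 'tau': array([ 2.63911184e-03, -5.31801188e+01, -3.52747965e+01,  7.09198276e-02,
        2.42471328e-02, -9.14376483e-05]), 'ee_pos': array([0.13537769, 0.53281557, 0.22187312]), 'eef_rot': array([-3.14038378e+00, -5.35026000e-05,  2.89276785e+00]), 'force': array([-0.29069063, -0.3008887 , -1.0568718 ]), 'moment': array([ 0.05631444, -0.02717958,  0.01235238]), 'grip_force': 0.0, 'grip_width': 0.09335903430299089} 0.017
scene offcut [([296, 212, 323, 238], 0.95), ([117, 234, 143, 250], 0.94), ([237, 167, 262, 181], 0.8), ([147, 206, 178, 229], 0.74)]
scene chute [([133, 176, 286, 308], 0.59)]
scene flap [([190, 192, 220, 239], 0.91), ([263, 231, 281, 278], 0.49)]
scene glue_bottle [([263, 231, 281, 277], 0.57)]
scene tin [([191, 174, 207, 186], 0.49)]
top offcut [([405, 181, 431, 212], 0.82), ([404, 132, 438, 160], 0.67), ([354, 284, 380, 308], 0.67), ([256, 240, 278, 268], 0.64)]
top chute [([292, 99, 394, 270], 0.68), ([332, 193, 350, 221], 0.25)]
top flap [([330, 164, 367, 183], 0.78)]
top glue_bottle [([269, 174, 285, 194], 0.51)]
top tin []
```

Run:
```python
import cv2,numpy as np
a=cv2.imread("pics/scene0.png")[130:340,80:360]; b=cv2.imread("pics/top0.png")[80:320,220:470]
a=cv2.resize(a,None,fx=2.0,fy=2.0); b=cv2.resize(b,(400,384))
o=np.zeros((420,960+0,3),np.uint8)
cv2.imwrite("pics/a.png",cv2.resize(cv2.imread("pics/scene0.png")[130:340,80:360],None,fx=2.8,fy=2.8,interpolation=2))
cv2.imwrite("pics/b.png",cv2.resize(cv2.imread("pics/top0.png")[80:320,220:470],None,fx=2.5,fy=2.5,interpolation=2))
```

```text
(no output)
```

View pics/a.png

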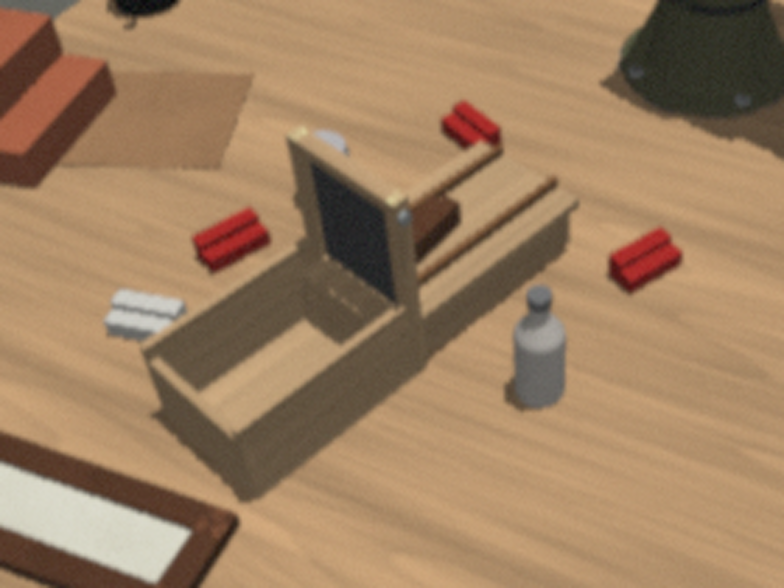

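View pics/b.png

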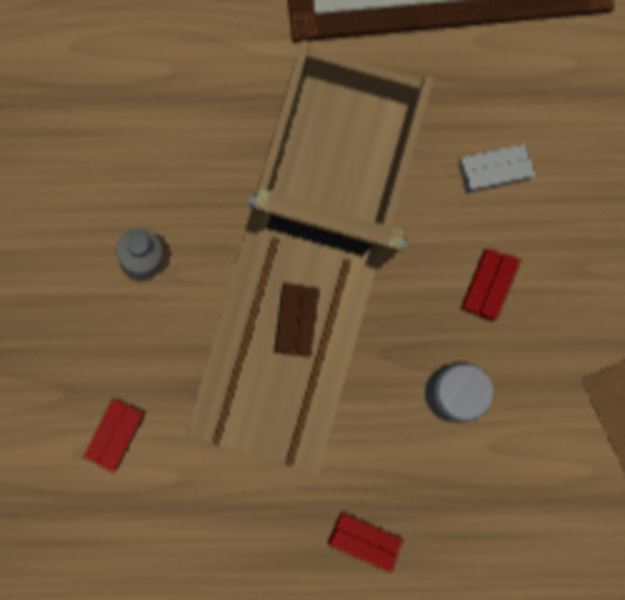

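The scene shows the chute, with its frame and flap at about (350,230) in the crop. Things shaped like the offcut, as top-crop pixels: red (115,435), red (365,540), red (490,285), white (497,168) and dark wood (297,320). The dark one, lying in the lane, is the right choice. The bottle is at (140,253) and the tin at (463,392).

```bash
cat > h.py <<'E'
import numpy as np
def cloud(c):
    z=c["z_map"]; v,u=np.mgrid[:z.shape[0],:z.shape[1]]
    P=np.stack([(u-c["cx"])/c["fx"]*z,(v-c["cy"])/c["fy"]*z,z],-1)
    W=(P-c["t"])@c["R"]; W[z<=0]=np.nan
    return W
def ray(c,u,v,h):
    d=np.array([(u-c["cx"])/c["fx"],(v-c["cy"])/c["fy"],1])@c["R"]; o=-c["t"]@c["R"]
    return o+d*(h-o[2])/d[2]
E
python3 - <<'E'
import pickle,cv2,numpy as np
from h import *
d=pickle.load(open("c0.pkl","rb")); c=d["top"]; W=cloud(c)
np.set_printoptions(precision=4,suppress=True)
cr=lambda x,y,h: ray(c,220+(x+.5)/2.5-.5,80+(y+.5)/2.5-.5,h)
for n,x,y,h in [("trayL",190,431,.08),("trayR",320,470,.08),("railLn",217,442,.095),("railRn",291,463,.095),("railLf",276,240,.095),("railRf",348,262,.095),("postL",261,199,.25),("postR",398,240,.25),("binL",306,48,.11),("binR",430,80,.11),
 ("o1",283,284,.104),("o2",319,288,.104),("o3",311,355,.104),("o4",276,351,.104),("bottle",141,245,.15),("tin",464,392,.08)]:
    p=cr(x,y,h); print(n,p, W[int(80+y/2.5),int(220+x/2.5)])
m=(W[...,2]>.07)&(W[...,2]<.088)&(W[...,0]>.2)
m=cv2.morphologyEx(m.astype(np.uint8),cv2.MORPH_OPEN,np.ones((2,2)))
n,l,s,_=cv2.connectedComponentsWithStats(m)
for i in range(1,n):
    if s[i,4]>60:
        q=W[l==i]; print(s[i],cv2.minAreaRect(q[:,:2].astype(np.float32)*1000),np.median(q[:,2]))
# offcut: dark, within lane
img=c["img"].astype(int)
sub=img[185:230,322:352]
mm=np.zeros(img.shape[:2],np.uint8); mm[190:226,328:350]=(img[190:226,328:350].sum(-1)<140)
print(mm.sum()); q=W[mm>0]; q=q[q[:,2]>.09]
print(cv2.minAreaRect(q[:,:2].astype(np.float32)*1000),np.mean(q,0),np.percentile(q[:,2],[5,50,95]))
E
```

```text
trayL [ 0.4311 -0.0213  0.08  ] [ 0.4313 -0.0223  0.0697]
trayR [ 0.3834 -0.1714  0.08  ] [ 0.3801 -0.181   0.0002]
railLn [ 0.4179 -0.052   0.095 ] [ 0.4193 -0.0507  0.0905]
railRn [ 0.3924 -0.1366  0.095 ] [ 0.3922 -0.1362  0.0963]
railLf [ 0.6514 -0.1252  0.095 ] [ 0.6502 -0.1248  0.0967]
railRf [ 0.6241 -0.2085  0.095 ] [ 0.6251 -0.2083  0.0988]
postL [ 0.6732 -0.098   0.25  ] [ 0.6747 -0.098   0.2459]
postR [ 0.6273 -0.2408  0.25  ] [ 0.6261 -0.2405  0.2532]
binL [ 0.8746 -0.1641  0.11  ] [ 0.8737 -0.1636  0.112 ]
binR [ 0.8342 -0.3077  0.11  ] [ 0.8349 -0.3098  0.104 ]
o1 [ 0.5987 -0.1314  0.104 ] [ 0.6014 -0.1332  0.0868]
o2 [ 0.5933 -0.1729  0.104 ] [ 0.5954 -0.1745  0.0815]
o3 [ 0.516  -0.1618  0.104 ] [ 0.5151 -0.1614  0.1042]
o4 [ 0.5212 -0.1216  0.104 ] [ 0.521  -0.1206  0.1132]
bottle [0.6404 0.0311 0.15  ] [0.6402 0.0315 0.1458]
tin [ 0.4711 -0.3417  0.08  ] [ 0.4727 -0.3419  0.075 ]
[ 296  167   75  104 3820] ((nan, nan), (0.0, 0.0), 0.0) nan
[551 209   9  29  76] ((502.9779968261719, -778.786865234375), (84.16704559326172, 6.916545867919922), 11.575482368469238) 0.08309564179438118
[396 227  22  23 387] ((475.8017272949219, -355.76910400390625), (71.49766540527344, 57.780574798583984), 56.81089401245117) nan
[ 11 304  15  22  72] ((266.9559631347656, 779.2726440429688), (69.84963989257812, 13.840278625488281), 25.02200698852539) nan
378
((556.4422607421875, -145.37765502929688), (40.53502655029297, 77.38449096679688), 81.57799530029297) [ 0.5567 -0.1444  0.1096] [0.0993 0.1098 0.1189]
```

step_arm(
  plan=[
    {"dx": -0.34, "dy": -0.26, "dz": -0.05, "claw": 0.8},
    {"dx": -0.34, "dy": -0.26, "dz": -0.05, "claw": 0.8},
    {"dx": -0.34, "dy": -0.26, "dz": -0.05, "claw": 0.8},
    {"dx": -0.34, "dy": -0.26, "dz": -0.05, "claw": 0.8},
    {"dx": -0.34, "dy": -0.26, "dz": -0.05, "claw": 0.8},
    {"dx": -0.34, "dy": -0.26, "claw": 0.8},
    {"dx": -0.34, "dy": -0.26, "claw": 0.8},
    {"dx": -0.34, "dy": -0.26, "claw": 0.8},
    {"dx": -0.34, "dy": -0.26, "claw": 0.8},
    {"dx": -0.34, "dy": -0.26, "claw": 0.8},
  ],
)

```text
$.plan[0]: bad value
```

```bash
cat >> h.py <<'E'
from scipy.spatial.transform import Rotation as Ro
O=np.array([.651,-.171,0]); YAW=-.306
C=Ro.from_euler('z',YAW).as_matrix()
def state():
    from station import telemetry
    o=telemetry.get_obs(); R=Ro.from_euler('xyz',o["eef_rot"]).as_matrix()
    tip=o["ee_pos"]+.017*R[:,2]
    print("t",o["time_s"],"tcp",o["ee_pos"].round(4),"tip chute",(C.T@(tip-O)).round(4),"tilt",np.degrees(np.arccos(-R[2,2])).round(1),"F",o["force"].round(1),"w",o["grip_width"].round(4))
    return o,R,tip
def need(tipc,tilt=45):
    """shift (tool axes, 0.1 m units) and turn (90deg units) still needed; shift after the turn, and turn in current tool frame"""
    o,R,tip=state(); s,c=np.sin(np.radians(tilt)),np.cos(np.radians(tilt))
    z=C@[s,0,-c]; y=C[:,1]; T=np.stack([np.cross(y,z),y,z],1)
    tcp=C@np.array(tipc)+O-.017*z
    rv=Ro.from_matrix(R.T@T).as_rotvec()/(np.pi/2)
    print("turn",rv.round(4),"shift(before turn)",(R.T@(tcp-o["ee_pos"])/.1).round(3),"shift(after turn)",(T.T@(tcp-o["ee_pos"])/.1).round(3))
E
python3 -c "
from h import *
need([-.2,-.004,.20])"
```

```text
Traceback (most recent call last):
  File "h.py", line 21, in need
    o,R,tip=state(); s,c=np.sin(np.radians(tilt)),np.cos(np.radians(tilt))
            ~~~~~^^
  File "h.py", line 17, in state
    print("t",o["time_s"],"tcp",o["ee_pos"].round(4),"tip chute",(C.T@(tip-O)).round(4),"tilt",np.degrees(np.arccos(-R[2,2])).round(1),"F",o["force"].round(1),"w",o["grip_width"].round(4))
                                                                                                                                                                   ^^^^^^^^^^^^^^^^^^^^^
AttributeError: 'float' object has no attribute 'round'
```

Every row has to carry all the fields.

```bash
sed -i 's/o\["grip_width"\].round(4)/round(float(o["grip_width"]),4)/' h.py
```

step_arm(
  plan=[
    {"dx": -0.34, "dy": -0.26, "dz": -0.05, "rx": 0, "ry": 0, "rz": 0, "claw": 0.8},
    {"dx": -0.34, "dy": -0.26, "dz": -0.05, "rx": 0, "ry": 0, "rz": 0, "claw": 0.8},
    {"dx": -0.34, "dy": -0.26, "dz": -0.05, "rx": 0, "ry": 0, "rz": 0, "claw": 0.8},
    {"dx": -0.34, "dy": -0.26, "dz": -0.05, "rx": 0, "ry": 0, "rz": 0, "claw": 0.8},
    {"dx": -0.34, "dy": -0.26, "dz": -0.05, "rx": 0, "ry": 0, "rz": 0, "claw": 0.8},
    {"dx": -0.34, "dy": -0.26, "dz": 0, "rx": 0, "ry": 0, "rz": 0, "claw": 0.8},
    {"dx": -0.34, "dy": -0.26, "dz": 0, "rx": 0, "ry": 0, "rz": 0, "claw": 0.8},
    {"dx": -0.34, "dy": -0.26, "dz": 0, "rx": 0, "ry": 0, "rz": 0, "claw": 0.8},
    {"dx": -0.34, "dy": -0.26, "dz": 0, "rx": 0, "ry": 0, "rz": 0, "claw": 0.8},
    {"dx": -0.34, "dy": -0.26, "dz": 0, "rx": 0, "ry": 0, "rz": 0, "claw": 0.8},
  ],
)

```text
time_s: 1.6
ee_pos: [0.4018, 0.1958, 0.2477]
eef_rot: [3.141, 0.001, 2.893]
force: [0.2, 0.9, -0.8]
grip_width: 0.0198
grip_force: 0.0
```

```bash
python3 -c "
from h import *
need([-.2,-.004,.20])"
```

```text
t 1.6 tcp [0.4018 0.1958 0.2477] tip chute [-0.3481  0.2747  0.2307] tilt 0.0 F [ 0.2  0.9 -0.8] w 0.0198
turn [ 0.0145 -0.4995  0.0344] shift(before turn) [-1.199 -2.86   0.356] shift(after turn) [-0.71  -2.787  1.215]
```

step_arm(
  plan=[
    {"dx": -0.17, "dy": -0.41, "dz": 0, "rx": 0, "ry": 0, "rz": 0, "claw": 0.8},
    {"dx": -0.17, "dy": -0.41, "dz": 0, "rx": 0, "ry": 0, "rz": 0, "claw": 0.8},
    {"dx": -0.17, "dy": -0.41, "dz": 0, "rx": 0, "ry": 0, "rz": 0, "claw": 0.8},
    {"dx": -0.17, "dy": -0.41, "dz": 0, "rx": 0, "ry": 0, "rz": 0, "claw": 0.8},
    {"dx": -0.17, "dy": -0.41, "dz": 0, "rx": 0, "ry": 0, "rz": 0, "claw": 0.8},
    {"dx": -0.17, "dy": -0.41, "dz": 0, "rx": 0, "ry": 0, "rz": 0, "claw": 0.8},
    {"dx": -0.17, "dy": -0.41, "dz": 0, "rx": 0, "ry": 0, "rz": 0.036, "claw": 0.8},
    {"dx": 0, "dy": 0, "dz": 0, "rx": 0, "ry": -0.08, "rz": 0, "claw": 0.8},
    {"dx": 0, "dy": 0, "dz": 0, "rx": 0, "ry": -0.08, "rz": 0, "claw": 0.8},
    {"dx": 0, "dy": 0, "dz": 0, "rx": 0, "ry": -0.08, "rz": 0, "claw": 0.8},
  ],
)

```text
time_s: 2.6
ee_pos: [0.4457, -0.1106, 0.2477]
eef_rot: [-3.142, 0.382, 2.835]
force: [0.1, 0.4, -0.7]
grip_width: 0.0191
grip_force: 0.0
```

step_arm(
  plan=[
    {"dx": 0, "dy": 0, "dz": 0, "rx": 0, "ry": -0.08, "rz": 0, "claw": 0.8},
    {"dx": 0, "dy": 0, "dz": 0, "rx": 0, "ry": -0.08, "rz": 0, "claw": 0.8},
    {"dx": 0, "dy": 0, "dz": 0, "rx": 0, "ry": -0.08, "rz": 0, "claw": 0.8},
    {"dx": 0, "dy": 0, "dz": 0, "rx": 0, "ry": -0.02, "rz": 0, "claw": 0.8},
    {"dx": 0, "dy": 0, "dz": 0, "rx": 0, "ry": 0, "rz": 0, "claw": 0.8},
  ],
)

```text
time_s: 3.1
ee_pos: [0.445, -0.1099, 0.2472]
eef_rot: [3.142, 0.786, 2.836]
force: [-0.2, 0.4, 0.2]
grip_width: 0.0186
grip_force: 0.0
```

Run:
```python
from h import *
from station import viewer
import cv2
need([-.165,-.004,.091])
c=viewer.camera("top"); cv2.imwrite("pics/t1.png",cv2.resize(c["img"][100:290,270:430,::-1],None,fx=3,fy=3,interpolation=2))
```

```text
t 3.1 tcp [ 0.445  -0.1099  0.2472] tip chute [-0.2028 -0.0038  0.2352] tilt 45.0 F [-0.2  0.4  0.2] w 0.0186
turn [0.0003 0.0002 0.0003] shift(before turn) [ 0.753 -0.002  1.287] shift(after turn) [ 0.752 -0.002  1.287]
```

View pics/t1.png

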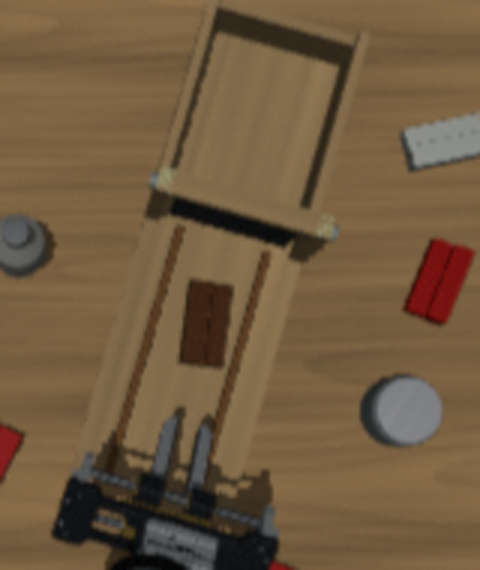

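The tips are centred in the lane behind the dark offcut, which sits at about (205,323) in the crop. Going down now.

step_arm(
  plan=[
    {"dx": 0.125, "dy": 0, "dz": 0.125, "rx": 0, "ry": 0, "rz": 0, "claw": 0.8},
    {"dx": 0.125, "dy": 0, "dz": 0.125, "rx": 0, "ry": 0, "rz": 0, "claw": 0.8},
    {"dx": 0.125, "dy": 0, "dz": 0.125, "rx": 0, "ry": 0, "rz": 0, "claw": 0.8},
    {"dx": 0.125, "dy": 0, "dz": 0.125, "rx": 0, "ry": 0, "rz": 0, "claw": 0.8},
    {"dx": 0.125, "dy": 0, "dz": 0.125, "rx": 0, "ry": 0, "rz": 0, "claw": 0.8},
    {"dx": 0.125, "dy": 0, "dz": 0.125, "rx": 0, "ry": 0, "rz": 0, "claw": 0.8},
    {"dx": 0.12, "dy": 0, "dz": 0.12, "rx": 0, "ry": 0, "rz": 0, "claw": 0.8},
    {"dx": 0.1, "dy": 0, "dz": 0.1, "rx": 0, "ry": 0, "rz": 0, "claw": 0.8},
    {"dx": 0, "dy": 0, "dz": 0, "rx": 0, "ry": 0, "rz": 0, "claw": 0.8},
    {"dx": 0, "dy": 0, "dz": 0, "rx": 0, "ry": 0, "rz": 0, "claw": 0.8},
  ],
)

```text
time_s: 4.15
ee_pos: [0.4476, -0.1062, 0.1185]
eef_rot: [-3.137, 0.78, 2.836]
force: [-0.2, -0.5, -0.1]
grip_width: 0.0188
grip_force: 0.0
```

Run:
```python
from h import *
from station import viewer
import cv2
need([-.13,-.004,.091])
c=viewer.camera("scene"); cv2.imwrite("pics/s2.png",cv2.resize(c["img"][150:290,150:330,::-1],None,fx=4,fy=4,interpolation=2))
```

```text
t 4.15 tcp [ 0.4476 -0.1062  0.1185] tip chute [-0.2016  0.0005  0.1064] tilt 44.7 F [-0.2 -0.5 -0.1] w 0.0188
turn [-0.0024 -0.0037  0.0004] shift(before turn) [-0.399 -0.043  0.613] shift(after turn) [-0.396 -0.045  0.615]
```

View pics/s2.png

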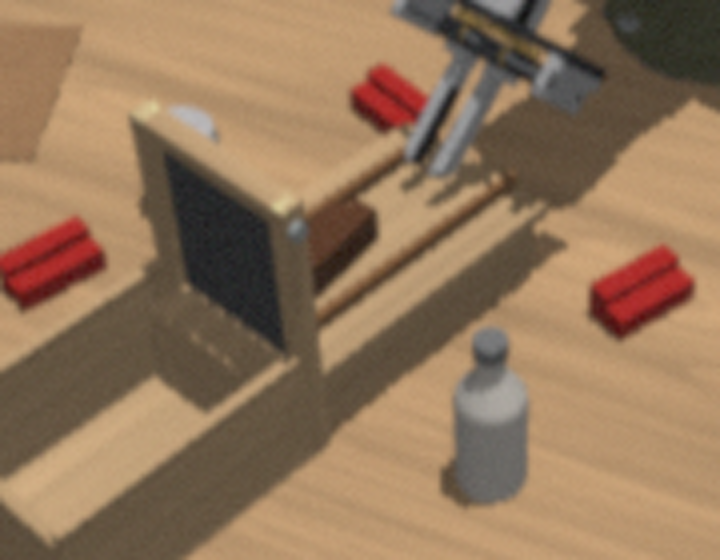

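The tips stand clear behind the offcut and are still 15 mm high. The pose drifted slightly, so I'll check the joint margins.

Run:
```python
from h import *
o,R,t=state(); print(o["qpos"].round(3),o["joint_vel"].round(3))
```

```text
t 4.2 tcp [ 0.4476 -0.1063  0.1188] tip chute [-0.2015  0.0003  0.1067] tilt 44.7 F [ 0.5 -0.1 -0. ] w 0.019
[-3.130e-01 -1.500e-02  2.374e+00  5.520e-01  2.000e-03 -2.128e+00] [-0.002 -0.009  0.004  0.008 -0.006 -0.007]
```

Joint 5 sits at its lower limit, which is a wrist singularity. I'll use less tilt here and add more further out.

step_arm(
  plan=[
    {"dx": -0.05, "dy": 0, "dz": -0.05, "rx": 0, "ry": 0.04, "rz": 0, "claw": 0.8},
    {"dx": 0, "dy": 0, "dz": 0, "rx": 0, "ry": 0.04, "rz": 0, "claw": 0.8},
    {"dx": 0, "dy": 0, "dz": 0, "rx": 0, "ry": 0.04, "rz": 0, "claw": 0.8},
    {"dx": 0, "dy": 0, "dz": 0, "rx": 0, "ry": 0, "rz": 0, "claw": 0.8},
    {"dx": 0, "dy": 0, "dz": 0, "rx": 0, "ry": 0, "rz": 0, "claw": 0.8},
  ],
)

```text
time_s: 4.7
ee_pos: [0.4491, -0.1025, 0.1216]
eef_rot: [3.131, 0.636, 2.838]
force: [-0.4, -0.3, 0.4]
grip_width: 0.0186
grip_force: 0.0
```

Run:
```python
from h import *
o,R,t=state(); print(o["qpos"].round(3))
need([-.165,-.004,.091],34)
```

```text
t 4.7 tcp [ 0.4491 -0.1025  0.1216] tip chute [-0.203   0.0047  0.108 ] tilt 36.4 F [-0.4 -0.3  0.4] w 0.0186
[-0.313 -0.018  2.289  0.068  0.235 -1.644]
t 4.7 tcp [ 0.4491 -0.1025  0.1216] tip chute [-0.203   0.0047  0.108 ] tilt 36.4 F [-0.4 -0.3  0.4] w 0.0186
turn [0.0076 0.0269 0.0015] shift(before turn) [-0.212 -0.09   0.362] shift(after turn) [-0.228 -0.085  0.353]
```

step_arm(
  plan=[
    {"dx": -0.055, "dy": -0.022, "dz": 0.09, "rx": 0.007, "ry": 0.027, "rz": 0, "claw": 0.8},
    {"dx": -0.055, "dy": -0.022, "dz": 0.09, "rx": 0, "ry": 0, "rz": 0, "claw": 0.8},
    {"dx": -0.055, "dy": -0.022, "dz": 0.09, "rx": 0, "ry": 0, "rz": 0, "claw": 0.8},
    {"dx": -0.055, "dy": -0.022, "dz": 0.085, "rx": 0, "ry": 0, "rz": 0, "claw": 0.8},
    {"dx": 0, "dy": 0, "dz": 0, "rx": 0, "ry": 0, "rz": 0, "claw": 0.8},
    {"dx": 0, "dy": 0, "dz": 0, "rx": 0, "ry": 0, "rz": 0, "claw": 0.8},
  ],
)

```text
time_s: 5.3
ee_pos: [0.4825, -0.122, 0.1041]
eef_rot: [-3.141, 0.591, 2.838]
force: [-0.4, -0.4, -0.7]
grip_width: 0.0187
grip_force: 0.0
```

Run:
```python
from h import *
o,R,t=state(); print(o["qpos"].round(3))
need([-.08,-.003,.092],34)
need([-.08,-.003,.092],42)
```

```text
t 5.3 tcp [ 0.4825 -0.122   0.1041] tip chute [-0.166 -0.004  0.09 ] tilt 33.8 F [-0.4 -0.4 -0.7] w 0.0187
[-0.328  0.113  2.185  0.052  0.254 -1.642]
t 5.3 tcp [ 0.4825 -0.122   0.1041] tip chute [-0.166 -0.004  0.09 ] tilt 33.8 F [-0.4 -0.4 -0.7] w 0.0187
turn [ 0.0005 -0.0018  0.0015] shift(before turn) [-0.725  0.008  0.462] shift(after turn) [-0.724  0.01   0.464]
t 5.3 tcp [ 0.4825 -0.122   0.1041] tip chute [-0.166 -0.004  0.09 ] tilt 33.8 F [-0.4 -0.4 -0.7] w 0.0187
turn [ 0.0006 -0.0907  0.0014] shift(before turn) [-0.701  0.008  0.464] shift(after turn) [-0.628  0.01   0.559]
```

step_arm(
  plan=[
    {"dx": -0.072, "dy": 0, "dz": 0.047, "rx": 0, "ry": 0, "rz": 0, "claw": 0.8},
    {"dx": -0.072, "dy": 0, "dz": 0.047, "rx": 0, "ry": 0, "rz": 0, "claw": 0.8},
    {"dx": -0.072, "dy": 0, "dz": 0.047, "rx": 0, "ry": 0, "rz": 0, "claw": 0.8},
    {"dx": -0.072, "dy": 0, "dz": 0.047, "rx": 0, "ry": 0, "rz": 0, "claw": 0.8},
    {"dx": -0.072, "dy": 0, "dz": 0.047, "rx": 0, "ry": 0, "rz": 0, "claw": 0.8},
    {"dx": -0.072, "dy": 0, "dz": 0.047, "rx": 0, "ry": 0, "rz": 0, "claw": 0.8},
    {"dx": -0.072, "dy": 0, "dz": 0.047, "rx": 0, "ry": 0, "rz": 0, "claw": 0.8},
    {"dx": -0.072, "dy": 0, "dz": 0.047, "rx": 0, "ry": 0, "rz": 0, "claw": 0.8},
    {"dx": 0, "dy": 0, "dz": 0, "rx": 0, "ry": 0, "rz": 0, "claw": 0.8},
    {"dx": 0, "dy": 0, "dz": 0, "rx": 0, "ry": 0, "rz": 0, "claw": 0.8},
  ],
)

```text
time_s: 6.3
ee_pos: [0.5485, -0.1426, 0.1051]
eef_rot: [-3.141, 0.591, 2.839]
force: [0.5, 0.1, 0.0]
grip_width: 0.0186
grip_force: 0.0
```

Run:
```python
from h import *
from station import viewer
import cv2
o,R,t=state(); print(o["qpos"].round(3))
need([.012,-.002,.092],44)
b=viewer.camera("scene")["img"][150:290,150:330,::-1]
c=viewer.camera("top")["img"][130:270,280:400,::-1]
cv2.imwrite("pics/s3.png",cv2.resize(np.hstack([b,c]),None,fx=2.6,fy=2.6,interpolation=2))
```

```text
t 6.3 tcp [ 0.5485 -0.1426  0.1051] tip chute [-0.0969 -0.0038  0.091 ] tilt 33.8 F [0.5 0.1 0. ] w 0.0186
[-0.324  0.25   2.011  0.038  0.29  -1.624]
t 6.3 tcp [ 0.5485 -0.1426  0.1051] tip chute [-0.0969 -0.0038  0.091 ] tilt 33.8 F [0.5 0.1 0. ] w 0.0186
turn [ 0.0007 -0.1128  0.0015] shift(before turn) [-0.88   0.016  0.6  ] shift(after turn) [-0.76   0.018  0.746]
```

View pics/s3.png

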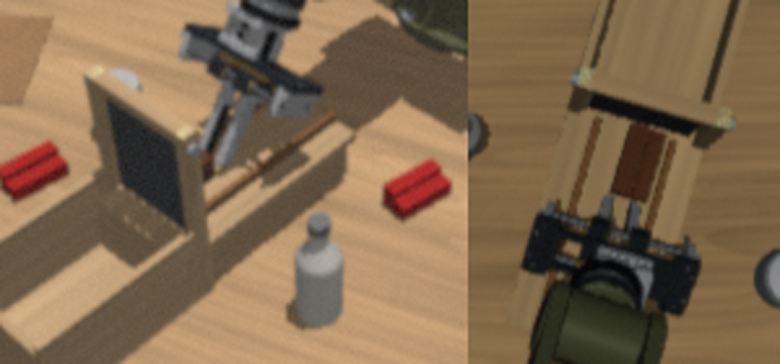

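The offcut is now about straight in the lane, roughly 10 mm right of the fingers' centre (in the picture's right half, offcut rear at (631,196), fingers at (620,208)). I'll back off, shift right and tilt more.

step_arm(
  plan=[
    {"dx": 0.08, "dy": 0, "dz": -0.055, "rx": 0, "ry": 0, "rz": 0, "claw": 0.8},
    {"dx": 0, "dy": -0.07, "dz": 0, "rx": 0, "ry": -0.045, "rz": 0, "claw": 0.8},
    {"dx": 0, "dy": 0, "dz": 0, "rx": 0, "ry": -0.045, "rz": 0, "claw": 0.8},
    {"dx": 0, "dy": 0, "dz": 0, "rx": 0, "ry": 0, "rz": 0, "claw": 0.8},
    {"dx": 0, "dy": 0, "dz": 0, "rx": 0, "ry": 0, "rz": 0, "claw": 0.8},
  ],
)

```text
time_s: 6.9
ee_pos: [0.5371, -0.1458, 0.1055]
eef_rot: [3.14, 0.725, 2.839]
force: [-0.4, 0.2, -0.5]
grip_width: 0.0192
grip_force: 0.0
```

Run:
```python
from h import *
from station import viewer
import cv2
o,R,t=state(); print(o["qpos"].round(3))
need([-.03,-.011,.091],42)
c=viewer.camera("top"); i=c["img"].astype(int); W=cloud(c)
P=(W-O)@C
m=(P[...,0]>-.1)&(P[...,0]<-.015)&(abs(P[...,1])<.036)&(P[...,2]>.085)&(P[...,2]<.125)&(i[...,0]<70)&(i[...,0]>i[...,2]+10)
q=P[m]; print(len(q),cv2.minAreaRect(q[:,:2].astype(np.float32)*1000),q.mean(0))
```

```text
t 6.9 tcp [ 0.5371 -0.1458  0.1055] tip chute [-0.1049 -0.0102  0.0928] tilt 41.5 F [-0.4  0.2 -0.5] w 0.0192
[-0.344  0.22   2.117  0.344  0.085 -1.944]
t 6.9 tcp [ 0.5371 -0.1458  0.1055] tip chute [-0.1049 -0.0102  0.0928] tilt 41.5 F [-0.4  0.2 -0.5] w 0.0192
turn [ 0.0023 -0.0051  0.0015] shift(before turn) [-0.547 -0.011  0.51 ] shift(after turn) [-0.543 -0.008  0.515]
350 ((-52.46528625488281, -10.445316314697266), (39.36745071411133, 74.1363525390625), 88.98210906982422) [-0.05227199 -0.00953576  0.10935288]
```

step_arm(
  plan=[
    {"dx": -0.06, "dy": 0, "dz": 0.057, "rx": 0, "ry": 0, "rz": 0, "claw": 0.8},
    {"dx": -0.06, "dy": 0, "dz": 0.057, "rx": 0, "ry": 0, "rz": 0, "claw": 0.8},
    {"dx": -0.06, "dy": 0, "dz": 0.057, "rx": 0, "ry": 0, "rz": 0, "claw": 0.8},
    {"dx": -0.06, "dy": 0, "dz": 0.057, "rx": 0, "ry": 0, "rz": 0, "claw": 0.8},
    {"dx": -0.06, "dy": 0, "dz": 0.057, "rx": 0, "ry": 0, "rz": 0, "claw": 0.8},
    {"dx": -0.06, "dy": 0, "dz": 0.057, "rx": 0, "ry": 0, "rz": 0, "claw": 0.8},
    {"dx": -0.06, "dy": 0, "dz": 0.057, "rx": 0, "ry": 0, "rz": 0, "claw": 0.8},
    {"dx": -0.06, "dy": 0, "dz": 0.056, "rx": 0, "ry": 0, "rz": 0, "claw": 0.8},
    {"dx": 0, "dy": 0, "dz": 0, "rx": 0, "ry": 0, "rz": 0, "claw": 0.8},
    {"dx": 0, "dy": 0, "dz": 0, "rx": 0, "ry": 0, "rz": 0, "claw": 0.8},
  ],
)

```text
time_s: 7.95
ee_pos: [0.6004, -0.1656, 0.103]
eef_rot: [3.141, 0.726, 2.839]
force: [0.7, 0.5, -0.7]
grip_width: 0.0184
grip_force: 0.0
```

Run:
```python
from h import *
from station import viewer
import cv2
o,R,t=state(); print(o["qpos"].round(3))
need([.012,-.011,.091],42)
b=viewer.camera("scene")["img"][150:290,150:330,::-1]
c=viewer.camera("top")["img"][110:250,280:400,::-1]
cv2.imwrite("pics/s4.png",cv2.resize(np.hstack([b,c]),None,fx=2.6,fy=2.6,interpolation=2))
```

```text
t 7.95 tcp [ 0.6004 -0.1656  0.103 ] tip chute [-0.0386 -0.0101  0.0902] tilt 41.6 F [ 0.7  0.5 -0.7] w 0.0184
[-0.338  0.349  1.946  0.2    0.123 -1.795]
t 7.95 tcp [ 0.6004 -0.1656  0.103 ] tip chute [-0.0386 -0.0101  0.0902] tilt 41.6 F [ 0.7  0.5 -0.7] w 0.0184
turn [ 0.002  -0.0045  0.0016] shift(before turn) [-0.382 -0.011  0.33 ] shift(after turn) [-0.38  -0.009  0.333]
```

View pics/s4.png

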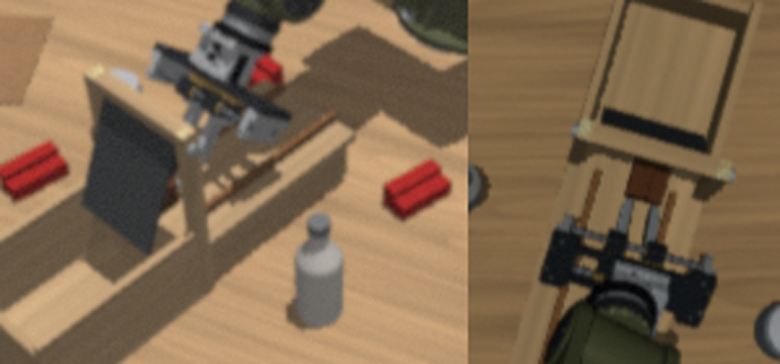

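The flap is swung open by the offcut, and the fingers follow straight behind it. I'll push on to about 13 mm past the flap plane.

step_arm(
  plan=[
    {"dx": -0.056, "dy": 0, "dz": 0.048, "rx": 0, "ry": 0, "rz": 0, "claw": 0.8},
    {"dx": -0.056, "dy": 0, "dz": 0.048, "rx": 0, "ry": 0, "rz": 0, "claw": 0.8},
    {"dx": -0.056, "dy": 0, "dz": 0.048, "rx": 0, "ry": 0, "rz": 0, "claw": 0.8},
    {"dx": -0.056, "dy": 0, "dz": 0.048, "rx": 0, "ry": 0, "rz": 0, "claw": 0.8},
    {"dx": -0.056, "dy": 0, "dz": 0.048, "rx": 0, "ry": 0, "rz": 0, "claw": 0.8},
    {"dx": -0.056, "dy": 0, "dz": 0.048, "rx": 0, "ry": 0, "rz": 0, "claw": 0.8},
    {"dx": -0.056, "dy": 0, "dz": 0.048, "rx": 0, "ry": 0, "rz": 0, "claw": 0.8},
    {"dx": 0, "dy": 0, "dz": 0, "rx": 0, "ry": 0, "rz": 0, "claw": 0.8},
    {"dx": 0, "dy": 0, "dz": 0, "rx": 0, "ry": 0, "rz": 0, "claw": 0.8},
  ],
)

```text
time_s: 8.95
ee_pos: [0.6497, -0.181, 0.1039]
eef_rot: [3.141, 0.726, 2.839]
force: [-0.2, 0.1, 0.3]
grip_width: 0.0185
grip_force: 0.0
```

Run:
```python
from h import *
from station import viewer
import cv2
o,R,t=state(); print(o["qpos"].round(3))
need([-.1,-.008,.1],40)
b=viewer.camera("scene")["img"][170:310,120:300,::-1]
c=viewer.camera("top")["img"][90:230,280:400,::-1]
cv2.imwrite("pics/s5.png",cv2.resize(np.hstack([b,c]),None,fx=2.6,fy=2.6,interpolation=2))
```

```text
t 8.95 tcp [ 0.6497 -0.181   0.1039] tip chute [ 0.0131 -0.0098  0.0912] tilt 41.6 F [-0.2  0.1  0.3] w 0.0185
[-0.334  0.44   1.805  0.128  0.172 -1.721]
t 8.95 tcp [ 0.6497 -0.181   0.1039] tip chute [ 0.0131 -0.0098  0.0912] tilt 41.6 F [-0.2  0.1  0.3] w 0.0185
turn [0.002  0.0178 0.0016] shift(before turn) [ 0.782  0.023 -0.816] shift(after turn) [ 0.805  0.019 -0.794]
```

View pics/s5.png

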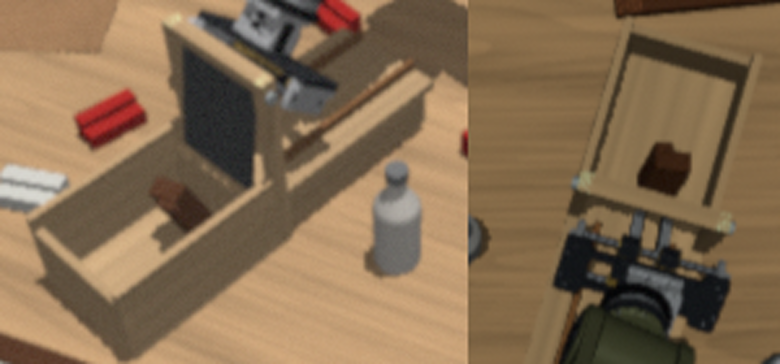

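The offcut is over the edge and in the bin, perhaps leaning on the tray end (left half (185,205), right half (665,168)). Drawing the fingers back.

step_arm(
  plan=[
    {"dx": 0.06, "dy": 0, "dz": -0.056, "rx": 0, "ry": 0, "rz": 0, "claw": 0.8},
    {"dx": 0.1, "dy": 0, "dz": -0.092, "rx": 0, "ry": 0, "rz": 0, "claw": 0.8},
    {"dx": 0.1, "dy": 0, "dz": -0.092, "rx": 0, "ry": 0, "rz": 0, "claw": 0.8},
    {"dx": 0.1, "dy": 0, "dz": -0.094, "rx": 0, "ry": 0.02, "rz": 0, "claw": 0.8},
    {"dx": 0.1, "dy": 0, "dz": -0.09, "rx": 0, "ry": 0.03, "rz": 0, "claw": 0.8},
    {"dx": 0.1, "dy": 0, "dz": -0.085, "rx": 0, "ry": 0.03, "rz": 0, "claw": 0.8},
    {"dx": 0.1, "dy": 0, "dz": -0.08, "rx": 0, "ry": 0.03, "rz": 0, "claw": 0.8},
    {"dx": 0.1, "dy": 0, "dz": -0.1, "rx": 0, "ry": 0, "rz": 0, "claw": 0.8},
    {"dx": 0, "dy": 0, "dz": -0.2, "rx": 0, "ry": 0, "rz": 0, "claw": 0.8},
    {"dx": 0, "dy": 0, "dz": -0.2, "rx": 0, "ry": 0, "rz": 0, "claw": 0.8},
  ],
)

```text
time_s: 10.05
ee_pos: [0.5309, -0.1439, 0.1448]
eef_rot: [3.141, 0.553, 2.839]
force: [0.5, -0.3, 0.2]
grip_width: 0.0189
grip_force: 0.0
```

step_arm(
  plan=[
    {"dx": 0, "dy": 0, "dz": -0.2, "rx": 0, "ry": 0, "rz": 0, "claw": 0.8},
    {"dx": 0, "dy": 0, "dz": 0, "rx": 0, "ry": 0, "rz": 0, "claw": 0.8},
    {"dx": 0, "dy": 0, "dz": 0, "rx": 0, "ry": 0, "rz": 0, "claw": 0.8},
    {"dx": 0, "dy": 0, "dz": 0, "rx": 0, "ry": 0, "rz": 0, "claw": 0.8},
    {"dx": 0, "dy": 0, "dz": 0, "rx": 0, "ry": 0, "rz": 0, "claw": 0.8},
    {"dx": 0, "dy": 0, "dz": 0, "rx": 0, "ry": 0, "rz": 0, "claw": 0.8},
    {"dx": 0, "dy": 0, "dz": 0, "rx": 0, "ry": 0, "rz": 0, "claw": 0.8},
    {"dx": 0, "dy": 0, "dz": 0, "rx": 0, "ry": 0, "rz": 0, "claw": 0.8},
    {"dx": 0, "dy": 0, "dz": 0, "rx": 0, "ry": 0, "rz": 0, "claw": 0.8},
    {"dx": 0, "dy": 0, "dz": 0, "rx": 0, "ry": 0, "rz": 0, "claw": 0.8},
  ],
)

```text
time_s: 11.05
ee_pos: [0.5221, -0.1412, 0.1617]
eef_rot: [3.141, 0.554, 2.839]
force: [-0.0, 0.4, -0.5]
grip_width: 0.0188
grip_force: 0.0
```

Run:
```python
from h import *
from station import viewer
import cv2
state()
b=viewer.camera("scene")["img"][170:310,120:300,::-1]
c=viewer.camera("top"); i=c["img"].astype(int); P=(cloud(c)-O)@C
m=(P[...,0]>.03)&(P[...,0]<.2)&(abs(P[...,1])<.062)&(i[...,0]<75)&(i[...,0]>i[...,2]+18)&(P[...,2]>.02)&(P[...,2]<.15)
q=P[m]; print(len(q),cv2.minAreaRect(q[:,:2].astype(np.float32)*1000),np.percentile(q,[3,50,97],axis=0).round(3))
cv2.imwrite("pics/s6.png",cv2.resize(np.hstack([b,c["img"][90:230,280:400,::-1]]),None,fx=2.6,fy=2.6,interpolation=2))
```

```text
t 11.05 tcp [ 0.5221 -0.1412  0.1617] tip chute [-0.1229 -0.0104  0.1472] tilt 31.7 F [-0.   0.4 -0.5] w 0.0188
115 ((55.173240661621094, -8.950571060180664), (45.16797637939453, 25.060287475585938), 85.52322387695312) [[ 0.044 -0.028  0.05 ]
 [ 0.055 -0.006  0.085]
 [ 0.066  0.012  0.092]]
```

View pics/s6.png

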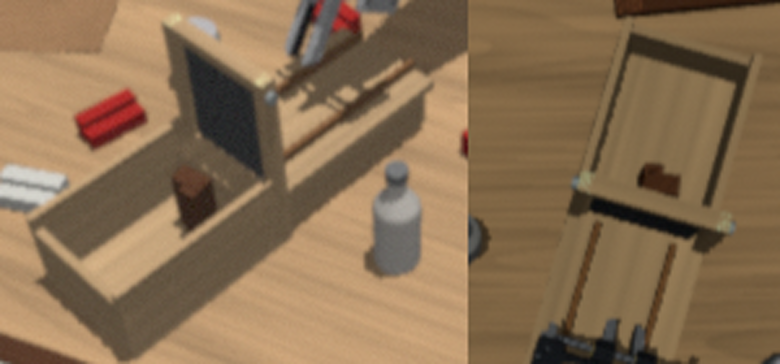

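The offcut stands on end in the bin. Its top is at about 86 mm, so its centre is at about 46 mm, x about 53 mm, within limits. The flap hangs shut and the gripper is clear.

```bash
python3 -c "
from station import hand_in
print(hand_in())"
```

```text
the job is handed in; nothing more can be done
None
```

I pushed the offcut through the flap and it dropped into the bin, where it stands on end with its centre about 46 mm above the table. In the last pictures the flap hung shut and the gripper was clear; the job is handed in at about 11 s, but no verdict was returned.

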